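# Calibrate the bakery bench scale

## Task

Calibrate the bench scale: gently set the 500 g weight, the largest of the three steel weights, upright in the middle of the scale's raised round pan and let go of it. Only then take the yellow-handled stylus from the stand, reach its pin through the small round hole in the scale's sloped front panel and press the recessed red button right down. The job finishes while holding: end still gripping the stylus, keeping the button down, with the weight standing alone on the pan and everything else left where it was.

Things in the scene. Friction and masses are not known exactly. Their poses are not given: they have to be found in the camera images.
- scale: white bench scale standing fixed on the table, 280 deep x 200 wide, housing 60 high; origin at the table under its centre, x towards its rear (away from the operator's side), z up. Its pan is 60 behind the origin and its sloped console in front of it
- pan: round steel weighing pan of the scale, 120 diameter, 6 thick, fixed and rigid; origin at the centre of its top face, 85 above the table; a thin dark circle of 60 diameter marks the middle
- console: sloped front panel of the scale, 125 x 200, rising 9 degrees (0.16 rad) towards the rear. Origin at the centre of the mouth of the service hole, 53 above the table, 55 in front of and 78 to the right (-y) of the scale's origin; z is the outward normal of the panel and the axis of the hole, x runs up the slope. The hole is round, 14 diameter, straight, in a dark ring bezel. The display and the grey and blue keys beside it are a flat membrane, not needed here
- button_cap: red cap of the recessed calibration button at the bottom of the hole, 11.6 diameter; origin at the centre of its top face, 10 below the hole's mouth when not pressed; z along the hole's axis, outward. Springs back when let go
- cal_button (a joint): travel of the calibration button, m: 0 = up, 0.005 = fully down (its stop). It moves along the hole's axis into the scale. Spring: starts to move at 1.4 N, fully down at 4.9 N. It counts as pressed down from 0.0035
- weight_500: 500 g calibration weight, polished steel: cylinder 38 diameter x 46 high with a 24 wide knob on top, 66 high over all; origin at the centre of its underside, z up. It stands on the blue mat, the largest of three
- weight_200: 200 g weight, bystander: 28 diameter x 34, 49 high with its knob; origin at the centre of its underside
- weight_100: 100 g weight, bystander: 22 diameter x 28, 40 high with its knob; origin at the centre of its underside
- mat: blue mat under the weights, 250 x 90 x 3, fixed; origin at the centre of its underside, x along its length. The weights stand in a row about 78 apart, in any order
- stand: grey probe stand, fixed block 170 x 60 x 60 high on a base plate 180 x 70 x 6; origin at the centre of its underside, x along its length. Three holes of 12 diameter, 56 deep, on the centre line at -56, 0 and +56 hold the stylus, thermometer and cake tester upright, in any order
- stylus: stylus standing pin down in the stand: steel pin 6 diameter x 50 long, then a black collar 22 diameter x 6, then a round yellow handle 16 diameter x 74; 130 long, 30 to 60 g. Origin at the tip of the pin, z along the axis towards the handle's end. In the stand its collar rests on the stand's top, so the handle runs from 66 to 140 above the table
- thermometer: probe thermometer with white body and black round head, bystander in the stand, 27 wide, top 124 above the table; origin at its pin's tip
- cake_tester: cake tester with red handle, bystander in the stand, 20 wide, top 107 above the table; origin at its pin's tip
- mould: white and green plunger mould standing on the table, bystander, 72 wide, 90 high; origin at the centre of its underside
- bowl: steel bowl, bystander, 124 across, 55 high; origin at the centre of its underside
Mind the look-alikes: they are no part of the job. What is shaped like the weight_500 but green or purple is not meant.

How it is judged:
By the outcome, as a careful person would: the job done as asked, in the order asked, and still so for the second after the job is handed in, while the arm keeps its last pose, push and grip.
It also fails if it takes over 64 s, if anything falls off the work surface, if the arm or the gripper's body presses on something with over 40 N, if the wrist force passes 120 N, or if a joint passes its speed limit or range.

## Robot

A 7-joint arm with a two-finger parallel gripper is mounted at the origin on the work surface. World frame = base frame: x ahead of the robot, y to its left, z up, the work surface at z = 0. Lengths are in m, angles in rad, forces in N, time in s.
With the tool pointing down it reaches from about 0.4 to 0.85 m from the base axis. Payload 10.4 kg.
Tool frame: the origin (TCP) lies at the very end of the fingers, on their centre line; the grasp point (between the pads) lies 19 mm behind it (env.grasp_offset is the distance from the TCP to the grasp point, in m); z points along the fingers, x is the direction in which the jaws open and shut, and the axes are right-handed (so a half turn about z gives the same grasp; the last joint's range is limited). The gripper opens to 85 mm and grips with 20 to 120 N. Pads are 22 mm wide; open, the fingers measure 114 mm over their backs; the gripper's body (76 mm by 85 mm) begins 54 mm behind the grasp point. The pads swing forward as they close: fully open they stand 13 mm farther back than shut.
Start: joints at [-1.23, 0.332, -0.065, 1.46, 0.022, 1.35, -0.088], TCP at [0.222, 0.584, 0.231] pointing down, gripper open.
Joint ranges: [-2.6, 2.6], [-0.5, 2.12], [-1.47, 1.34], [0.16, 2.42], [-1.27, 4.41], [0.06, 2.06], [-2.6, 2.6]. Speed limits (rad/s): [2.22, 2.22, 2.79, 2.79, 3.14, 3.14, 3.14].

## Interface

Orientations are given as a rotation vector (axis times angle).
In Python, from cell import env, imaging, workorder gives the robot as it stands.
- The arm moves only by the tool carry_out, never from a script. Its argument "targets" is a list of rows, each a list of 7 numbers: the shift along the tool's x, y, z as a fraction of full scale, then the turn, a rotation vector about the tool's x, y, z as a fraction of full scale, then the opening, from -1 (shut) to 1 (fully open). A call has 1 to 20 rows; each row is the pose to reach, as a shift and turn from the pose commanded when the call began, along the tool's axes at that moment; what a row does not reach only later rows make up. Full scale, the value 1, is 0.25 m for a shift and 0.5 rad for a turn. A row lasts 1/12 s, in which the tool goes at most 41.7 mm and 7.16 degrees, less where a joint would pass 70% of its speed; a pose out of reach is approached as far as the arm can. A call with a number of a shift or a turn outside -1 to 1 is refused whole. A call with a gripper value outside its range is refused whole. The fingers move at their own pace and stop on an object; "force" is the grip in N (left out, the last holds). Time passes only in rows, so rows that repeat a pose let the fingers close. It gives the time, the measured TCP pose, the force and the opening at its end, in the units of the state.
- env.sense(): the state, without advancing time (a new reading comes with each control period).
- imaging.camera(name): name is "scene" or "top"; returns (picture, depth): 480x640x3 uint8, red, green, blue; 480x640 float32, m along the optical axis (not along the pixel's ray), 0 where there is no reading.
- imaging.calibration(name): a dict with "fov_y" (degrees; the focal length in pixels is half the picture's height over the tangent of half this angle, whatever the lens; pixels are square), "cx", "cy" (the principal point, pixels), "k1" (the pictures are not rectified: a ray, as slopes to the right and down, at radius r is drawn at 1 + k1 r^2 times it, then the intrinsics apply), "pose" (4x4, takes a point from camera to world coordinates). Camera axes: x right, y up, looking along -z (the intrinsics and any distortion apply to the point x, -y, -z); pixel columns grow to the right and rows downward; lengths in m; the calibration is good to about 2 mm. A picture is of the moment at which its call begins. calibration takes no time and is no camera call.
- workorder.finish_job(): hands the job in, once; it reports no verdict.
The state is a dict: "t": time; "joints": joint angles; "dq": joint speeds; "tau": joint torques, N m; "position": TCP position; "eef_rot": TCP orientation; "force": force on the tool from outside, world axes, zero at the start; "wrist_torque": the same for the moment, N m; "grip_width": opening from 0.0 (shut) to 1.0 (fully open).
Only numpy, scipy, OpenCV 4.12 (cv2) and the standard library are available. Lean on these libraries where they do the work, as an engineer would, in place of code of your own. Each camera call takes 0.05 s, during which the arm holds its last target. There are 200 camera calls.

## Working session

There is one attempt and no reset: what is moved stays moved. The work goes in short steps, Python scripts to look and compute and a tool call to move; the robot and the scene stay as the last step left them, time stands still between calls to the robot, and variables do not carry over. Pictures are saved under pics/ and viewed, about 8 in all and at most 12, crops included, and the job is handed in when it is done.

Besides the shell and the picture viewer there is one more tool, called after "Emit:" as name(argument=value, ...), one argument or row to a line, values as JSON. carry_out: Moves the arm, as the interface text tells. Its arguments: {"type":"object","properties":{"targets":{"type":"array"},"force":{"type":"number"}},"required":["targets"]}

```bash
ls; mkdir -p pics; cat > h.py <<'E'
import numpy as np, cv2
from scipy.spatial.transform import Rotation as R
from cell import env, imaging, workorder
def K(c):
    f=240/np.tan(np.radians(c['fov_y'])/2); return f
def ray(c,uv):
    f=K(c); d=(np.asarray(uv,float).reshape(-1,2)-[c['cx'],c['cy']])/f
    s=d.copy()
    for _ in range(20): s=d/(1+c['k1']*(s**2).sum(1,keepdims=True))
    P=np.array(c['pose']); v=np.c_[s[:,0],-s[:,1],-np.ones(len(s))]
    return P[:3,3], v@P[:3,:3].T, v
def onplane(c,uv,z):
    o,d,_=ray(c,uv); return o+d*((z-o[2])/d[:,2:3])
def cloud(c,depth):
    v,u=np.mgrid[:480,:640]; o,d,_=ray(c,np.c_[u.ravel(),v.ravel()])
    return (o+d*depth.reshape(-1,1)).reshape(480,640,3)
def proj(c,p):
    P=np.array(c['pose']); q=(np.asarray(p,float).reshape(-1,3)-P[:3,3])@P[:3,:3]
    s=np.c_[q[:,0],-q[:,1]]/-q[:,2:3]; s=s*(1+c['k1']*(s**2).sum(1,keepdims=True))
    return s*K(c)+[c['cx'],c['cy']]
E
python3 - <<'E'
from h import *
for n in('scene','top'):
    p,d=imaging.camera(n); np.savez(f'{n}0.npz',p=p,d=d); cv2.imwrite(f'pics/{n}0.png',p[:,:,::-1]); c=imaging.calibration(n); print(n,c)
print(env.sense(),env.grasp_offset)
E
```

```text
pics
scene {'fov_y': 43.30182418844483, 'cx': 304.83527296284626, 'cy': 232.58186654708572, 'k1': 0.010366885923196165, 'pose': array([[-0.71913178, -0.47808895,  0.50426227,  1.13915444],
       [ 0.69468462, -0.47771557,  0.53777423,  0.61644573],
       [-0.01620998,  0.73703378,  0.67566148,  0.91729483],
       [ 0.        ,  0.        ,  0.        ,  1.        ]])}
top {'fov_y': 47.52282554058406, 'cx': 320.2800561666236, 'cy': 242.35637400708362, 'k1': -0.0896530734140324, 'pose': array([[-0.00702487,  0.99080409, -0.13512185,  0.37422948],
       [-0.99970155, -0.00379681,  0.02413288, -0.03465999],
       [ 0.02339793,  0.13525106,  0.99053505,  1.24464807],
       [ 0.        ,  0.        ,  0.        ,  1.        ]])}
{'t': 0.1, 'joints': array([-1.22964441,  0.33281336, -0.06471229,  1.46084827,  0.02158846,
        1.34992227, -0.08853338]), 'dq': array([-5.34985451e-04,  1.49990462e-04, -5.04409919e-04, -1.99418437e-03,
       -4.68261924e-04,  1.41359062e-03, -6.89987931e-05]), 'tau': array([ 1.09454711e-03, -6.26741338e+01,  4.86365310e-02, -3.92430961e+01,
        1.60571246e-02,  6.86324638e-03, -8.30106970e-07]), 'position': array([0.22223611, 0.58378967, 0.23059693]), 'eef_rot': array([ 2.58597344e+00,  1.78255332e+00, -1.63594660e-03]), 'force': array([-0.37095268, -0.01995415, -0.20227337]), 'wrist_torque': array([-0.01825019,  0.01281747,  0.0198416 ]), 'grip_width': 1.0018068388242989} 0.0187
```

View pics/top0.png

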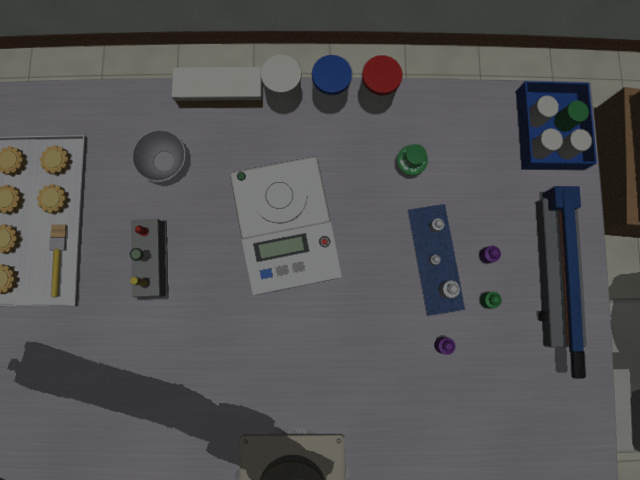

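View pics/scene0.png

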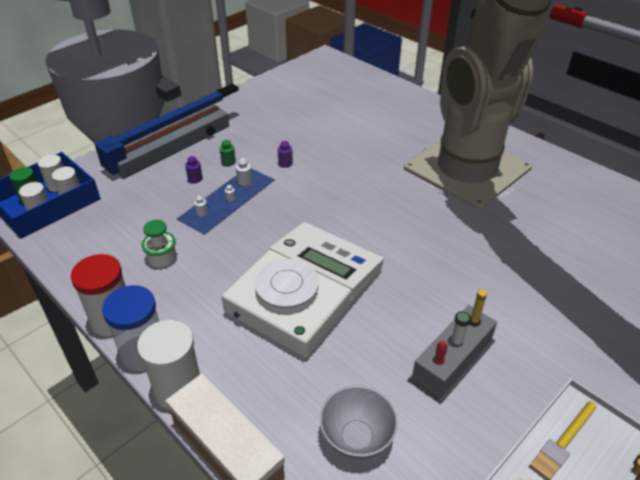

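Top view: the mat holds three steel weights at about (438,224), (435,259) and (451,289). The last looks largest, and the green and purple look-alikes are off the mat at (491,254), (493,300) and (446,345). The stylus is the yellow handle in the stand at (136,281); the yellow brush at (56,270) isn't it. The hole is at (325,241) and the pan centre near (279,195). I'll measure these and confirm them in an enlarged crop.

```bash
python3 - <<'E'
from h import *
T=np.load('top0.npz');S=np.load('scene0.npz')
def crop(p,x,y,w,h,s): return cv2.resize(p[y:y+h,x:x+w,::-1],(int(w*s),int(h*s)),interpolation=cv2.INTER_CUBIC)
a=crop(T['p'],400,195,75,130,4);b=crop(T['p'],225,150,120,150,3.4667);c=crop(S['p'],400,280,100,130,4)[:520]
m=np.zeros((520,0,3),np.uint8)
for q in(a,b,c): m=np.hstack([m,q[:520]])
m=cv2.resize(m,None,fx=.72,fy=.72) if m.shape[1]>800 else m
m=cv2.convertScaleAbs(m,alpha=1.5); cv2.imwrite('pics/crop1.png',m); print(m.shape)
ct=imaging.calibration('top');cs=imaging.calibration('scene')
for n,c,I in(('top',ct,T),('scene',cs,S)):
    X=cloud(c,I['d']); np.save(n+'X.npy',X); hsv=cv2.cvtColor(I['p'],cv2.COLOR_RGB2HSV)
    for nm,lo,hi in(('blue',(100,80,30),(125,255,255)),('yellow',(18,120,60),(32,255,255)),('red',(0,120,50),(8,255,255))):
        mk=cv2.inRange(hsv,lo,hi); k,l,st,ce=cv2.connectedComponentsWithStats(mk)
        for i in range(1,k):
            if st[i,4]>12:
                pts=X[l==i]; print(n,nm,ce[i].round(1),st[i,4],np.median(pts,0).round(4),'zmax',pts[:,2].max().round(3))
Xt=np.load('topX.npy')
for uv in((438,224),(435,259),(451,289),(279,195),(325,241),(134,281),(285,270),(300,170)): print(uv,Xt[uv[1],uv[0]].round(4))
E
```

```text
(374, 804, 3)
top blue [331.3  74.4] 1265 [ 0.8906 -0.0875  0.1387] zmax 1.245
top blue [553.7 122.5] 3263 [ 0.8299 -0.6284  0.0261] zmax 1.245
top blue [571.6 258.7] 2237 [ 0.4978 -0.6162  0.0877] zmax 1.245
top blue [434.6 258.4] 3387 [ 0.5084 -0.3263  0.0036] zmax 1.245
top blue [265.6 273.3] 98 [0.4699 0.0562 0.0477] zmax 0.054
top yellow [ 12.3 160.4] 231 [0.7343 0.6522 0.0309] zmax 0.039
top yellow [ 55.4 160. ] 263 [0.7334 0.5452 0.0315] zmax 1.245
top yellow [ 10.2 199.1] 201 [0.641  0.6504 0.0309] zmax 0.037
top yellow [ 52.5 198.7] 246 [0.6429 0.5472 0.031 ] zmax 1.245
top yellow [  8.8 238.4] 188 [0.5514 0.6475 0.031 ] zmax 0.037
top yellow [ 55.4 272.3] 287 [0.4754 0.5384 0.0209] zmax 1.245
top yellow [  6.9 278. ] 168 [0.4611 0.6461 0.0315] zmax 0.039
top yellow [134.  280.1] 44 [0.449  0.3171 0.1413] zmax 0.144
top red [382.   73.9] 1139 [ 0.8926 -0.1978  0.1387] zmax 1.245
top red [138.  228.9] 32 [0.5594 0.3231 0.1068] zmax 0.113
top red [324. 241.] 21 [ 0.5411 -0.0722  0.0437] zmax 1.245
scene blue [377.   47.5] 1691 [-0.7305 -0.8745 -0.2051] zmax 0.917
scene blue [3
[... 676 characters left out ...]
8084 -1.333  -0.5531] zmax 0.917
scene red [567.4  14.1] 411 [-0.6046 -0.1072  0.182 ] zmax 0.917
scene red [185.1 121.5] 162 [ 0.4154 -0.6148  0.0504] zmax 0.057
scene red [140.2 142.6] 91 [ 0.5535 -0.6152  0.0503] zmax 0.055
scene red [ 94.8 273. ] 1346 [ 0.8981 -0.1915  0.1383] zmax 0.917
scene red [442.3 345.3] 49 [0.5628 0.327  0.1061] zmax 0.11
scene red [442.6 360.5] 13 [0.5597 0.3322 0.0643] zmax 0.069
(438, 224) [ 0.5771 -0.3274  0.0537]
(435, 259) [ 0.4994 -0.3198  0.0449]
(451, 289) [ 0.4311 -0.3473  0.0687]
(279, 195) [0.6362 0.0259 0.0869]
(325, 241) [ 0.5412 -0.0745  0.0427]
(134, 281) [0.447  0.3171 0.1418]
(285, 270) [0.4765 0.0143 0.0469]
(300, 170) [ 0.6999 -0.0193  0.058 ]
```

View pics/crop1.png

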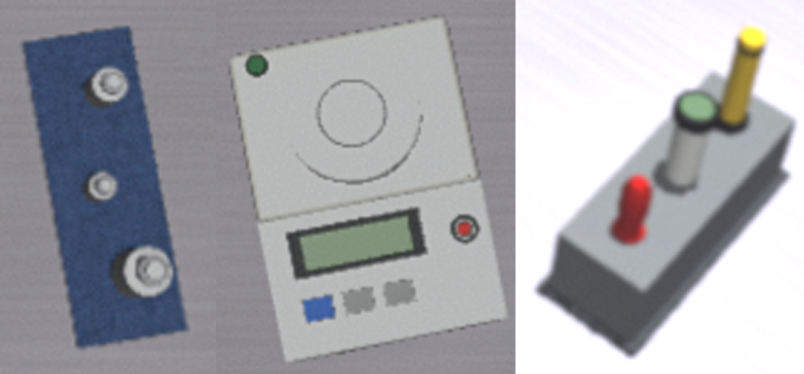

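The crop confirms it: the largest steel weight is the bottom one on the mat (top view (451,289), top at about 0.069). The stylus is the yellow one at the operator's end of the stand, and the red cap shows in its ring. Next, precise positions from both views.

```bash
python3 - <<'E'
from h import *
ROI={'w500':((.431,-.347),.03,.062,.075),'w500body':((.431,-.347),.03,.04,.052),'pan':((.637,.026),.075,.080,.092),'sty':((.449,.318),.016,.136,.15),'styside':((.449,.318),.016,.08,.13),'thermo':((.5,.32),.03,.11,.13),'cake':((.56,.325),.02,.09,.12)}
for n in('top','scene'):
    I=np.load(n+'0.npz');X=np.load(n+'X.npy');c=imaging.calibration(n)
    for k,(xy,r,a,b) in ROI.items():
        m=(np.hypot(*(X[...,:2]-xy).transpose(2,0,1))<r)&(X[...,2]>a)&(X[...,2]<b)
        P=X[m]; 
        if len(P)<5: print(n,k,len(P));continue
        cc,rr=cv2.minEnclosingCircle(P[:,:2].astype(np.float32)) 
        v,u=np.nonzero(m); print(n,k,len(P),'mean',P.mean(0).round(4),'circ',np.round(cc,4),round(rr,4),'px',u.mean().round(1),v.mean().round(1))
    g=cv2.cvtColor(I['p'],cv2.COLOR_RGB2GRAY)
    # stand top and scale housing as rectangles
    for k,xy,r,a,b in(('stand',(.505,.315),.13,.054,.0635),('base',(.6,.02),.25,.03,.065),('mat',(.508,-.326),.16,.0015,.006)):
        m=(np.hypot(*(X[...,:2]-xy).transpose(2,0,1))<r)&(X[...,2]>a)&(X[...,2]<b)
        if k=='mat': m&=cv2.inRange(cv2.cvtColor(I['p'],cv2.COLOR_RGB2HSV),(100,80,30),(125,255,255))>0
        kk,l,st,_=cv2.connectedComponentsWithStats(m.astype(np.uint8)); i=1+st[1:,4].argmax()
        P=X[l==i]; q=cv2.minAreaRect(P[:,:2].astype(np.float32)); print(n,k,len(P),np.round(q[0],4),np.round(q[1],4),round(q[2],2),P[:,2].mean().round(4))
    # dark ring on pan & bezel: ellipse fits of contours
    for k,pt,z,lo,hi in(('ring',(.637,.026,.085),.085,.02,.045),('bezel',(.541,-.074,.053),.053,.007,.02)):
        u,v=proj(c,pt)[0]; w=40 if k=='ring' else 14; x0,y0=int(u-w),int(v-w)
        s=cv2.resize(g[y0:y0+2*w,x0:x0+2*w],None,fx=8,fy=8,interpolation=cv2.INTER_CUBIC)
        th=cv2.adaptiveThreshold(s,255,0,1,101,6)
        for ct in cv2.findContours(th,cv2.RETR_LIST,cv2.CHAIN_APPROX_NONE)[0]:
            if len(ct)<60: continue
            e=cv2.fitEllipse(ct); uv=(np.array(e[0])+.5)/8-.5+[x0,y0]; p=onplane(c,uv,z)[0]; d=max(e[1])/8
            if np.hypot(*(p[:2]-pt[:2]))<.012 and d>4: print(n,k,'uv',uv.round(2),'axes px',np.round(np.array(e[1])/8,1),'p',p.round(4))
E
```

```text
top w500 88 mean [ 0.4316 -0.3518  0.0676] circ [ 0.4319 -0.3527] 0.0121 px 452.9 288.8
top w500body 119 mean [ 0.4315 -0.3486  0.0485] circ [ 0.4311 -0.3524] 0.0201 px 449.2 289.3
top pan 2332 mean [0.6359 0.0258 0.086 ] circ [0.6366 0.026 ] 0.0604 px 279.1 195.3
top sty 54 mean [0.4498 0.3179 0.1406] circ [0.4493 0.3184] 0.0086 px 133.9 279.6
top styside 56 mean [0.4485 0.3123 0.1048] circ [0.4497 0.317 ] 0.0083 px 141.8 281.4
top thermo 145 mean [0.5039 0.32   0.1244] circ [0.5046 0.3207] 0.014 px 136.2 254.1
top cake 66 mean [0.5596 0.3219 0.1036] circ [0.5609 0.3234] 0.0101 px 139.3 229.2
top stand 1517 [0.5052 0.3217] [0.1702 0.0618] 2.49 0.0602
top base 8739 [0.5787 0.0147] [0.279  0.2007] 11.23 0.0545
top mat 2106 [ 0.5045 -0.3315] [0.2479 0.0882] 8.59 0.0037
top ring uv [278.99 194.81] axes px [55.6 55.8] p [0.637  0.0261 0.085 ]
top ring uv [278.88 194.86] axes px [24.7 25.1] p [0.6369 0.0263 0.085 ]
top ring uv [278.88 194.91] axes px [28.  28.9] p [0.6368 0.0263 0.085 ]
top bezel uv [324.14 241.17] axes px [11.6 11.9] p [ 0.5394 -0.0722  0.053 ]
scene w500 49 mean [ 0.434
[... 372 characters left out ...]
 ] circ [0.4517 0.3198] 0.01 px 477.7 307.3
scene thermo 204 mean [0.5084 0.3229 0.1228] circ [0.5064 0.3223] 0.0149 px 461.7 318.5
scene cake 114 mean [0.5653 0.3261 0.101 ] circ [0.5635 0.3256] 0.009 px 440.9 347.0
scene stand 2055 [0.5051 0.3218] [0.1752 0.0627] 3.18 0.0599
scene base 8894 [0.5806 0.0154] [0.287  0.2041] 11.4 0.0536
scene mat 1401 [ 0.5043 -0.3303] [0.2491 0.09  ] 9.01 0.0036
scene ring uv [286.3 281.4] axes px [61.5 65.6] p [0.6366 0.0268 0.085 ]
scene ring uv [286.22 281.12] axes px [20.4 28.6] p [0.6362 0.0262 0.085 ]
scene ring uv [286.3  281.29] axes px [25.2 34. ] p [0.6364 0.0266 0.085 ]
scene bezel uv [289.31 242.4 ] axes px [ 7.9 13. ] p [ 0.5379 -0.0726  0.053 ]
```

Agreed positions:

| Item | Position (m) |
|---|---|
| weight_500 | (0.4335, -0.351) |
| Pan centre | (0.6367, 0.0263) |
| Stylus | (0.450, 0.319) |
| Hole | (0.539, -0.0725, 0.053), scale yaw 11.3° |

The bezel fit and the scale geometry agree within 1 mm on the hole. Planning the approach now.

```bash
cat >> h.py <<'E'
def down(psi,tilt=None):
    p=np.radians(psi); c,s=np.cos(p),np.sin(p)
    return np.array([[c,s,0],[s,-c,0],[0,0,-1.]])
def plan(wps,start=None):
    """wps: (pos, Rotation matrix); prints fractions per call, chained"""
    s=env.sense(); p,Rm=start or (s['position'],R.from_rotvec(s['eef_rot']).as_matrix())
    for q,Rt in wps:
        sh=(Rm.T@(np.asarray(q)-p)/.25).round(3); tu=(R.from_matrix(Rm.T@Rt).as_rotvec()/.5).round(3)
        print(list(sh),list(tu), 'BAD' if abs(np.r_[sh,tu]).max()>1 else '', 'rows>=',int(np.ceil(max(np.linalg.norm(sh)*.25/.0417,np.linalg.norm(tu)*.5/.125))))
        p=p+Rm@sh*.25; Rm=Rm@R.from_rotvec(tu*.5).as_matrix()
E
python3 - <<'E'
from h import *
plan([((.40,.42,.24),down(42)),((.5,.2,.24),down(15)),((.5,-.03,.2),down(-12)),((.46,-.24,.15),down(-39)),((.4335,-.351,.11),down(-55)),((.4335,-.351,.011),down(-55))])
E
```

```text
[np.float64(-0.359), np.float64(0.898), np.float64(-0.037)] [np.float64(0.001), np.float64(0.003), np.float64(0.948)]  rows>= 6
[np.float64(-0.292), np.float64(0.921), np.float64(-0.0)] [np.float64(-0.0), np.float64(-0.0), np.float64(0.942)]  rows>= 6
[np.float64(-0.238), np.float64(0.889), np.float64(0.159)] [np.float64(-0.001), np.float64(-0.0), np.float64(0.943)]  rows>= 6
[np.float64(0.018), np.float64(0.855), np.float64(0.201)] [np.float64(0.0), np.float64(-0.0), np.float64(0.942)]  rows>= 6
[np.float64(0.197), np.float64(0.412), np.float64(0.16)] [np.float64(0.0), np.float64(-0.0), np.float64(0.559)]  rows>= 3
[np.float64(-0.0), np.float64(-0.0), np.float64(0.396)] [np.float64(0.0), np.float64(-0.0), np.float64(-0.0)]  rows>= 3
```

Emit:
carry_out(
  targets=[
    [-0.18,0.45,-0.02,0,0,0.47,1],
    [-0.36,0.9,-0.04,0,0,0.95,1],
    [-0.36,0.9,-0.04,0,0,0.95,1],
    [-0.36,0.9,-0.04,0,0,0.95,1],
    [-0.36,0.9,-0.04,0,0,0.95,1],
    [-0.36,0.9,-0.04,0,0,0.95,1],
    [-0.36,0.9,-0.04,0,0,0.95,1],
    [-0.36,0.9,-0.04,0,0,0.95,1],
    [-0.36,0.9,-0.04,0,0,0.95,1],
  ],
)

```text
t: 0.85
position: [0.3999, 0.4204, 0.241]
eef_rot: [-2.933, -1.125, 0.001]
force: [-0.1, -0.6, -0.0]
grip_width: 1.001
```

Emit:
carry_out(
  targets=[
    [-0.29,0.92,0,0,0,0.94,1],
    [-0.29,0.92,0,0,0,0.94,1],
    [-0.29,0.92,0,0,0,0.94,1],
    [-0.29,0.92,0,0,0,0.94,1],
    [-0.29,0.92,0,0,0,0.94,1],
    [-0.29,0.92,0,0,0,0.94,1],
    [-0.29,0.92,0,0,0,0.94,1],
    [-0.29,0.92,0,0,0,0.94,1],
    [-0.29,0.92,0,0,0,0.94,1],
  ],
)

```text
t: 1.6
position: [0.4996, 0.2024, 0.2411]
eef_rot: [-3.114, -0.414, 0.001]
force: [-0.0, 0.9, 0.3]
grip_width: 1.0
```

Emit:
carry_out(
  targets=[
    [-0.24,0.89,0.16,0,0,0.94,0.5],
    [-0.24,0.89,0.16,0,0,0.94,0.5],
    [-0.24,0.89,0.16,0,0,0.94,0.5],
    [-0.24,0.89,0.16,0,0,0.94,0.5],
    [-0.24,0.89,0.16,0,0,0.94,0.5],
    [-0.24,0.89,0.16,0,0,0.94,0.5],
    [-0.24,0.89,0.16,0,0,0.94,0.5],
    [-0.24,0.89,0.16,0,0,0.94,0.5],
    [-0.24,0.89,0.16,0,0,0.94,0.5],
  ],
)

```text
t: 2.35
position: [0.5003, -0.0275, 0.2012]
eef_rot: [-3.125, 0.321, 0.0]
force: [-0.1, 0.1, -0.7]
grip_width: 0.748
```

Emit:
carry_out(
  targets=[
    [0.02,0.855,0.2,0,0,0.94,0.5],
    [0.02,0.855,0.2,0,0,0.94,0.5],
    [0.02,0.855,0.2,0,0,0.94,0.5],
    [0.02,0.855,0.2,0,0,0.94,0.5],
    [0.02,0.855,0.2,0,0,0.94,0.5],
    [0.02,0.855,0.2,0,0,0.94,0.5],
    [0.02,0.855,0.2,0,0,0.94,0.5],
    [0.02,0.855,0.2,0,0,0.94,0.5],
    [0.02,0.855,0.2,0,0,0.94,0.5],
  ],
)

```text
t: 3.1
position: [0.4622, -0.2378, 0.1513]
eef_rot: [-2.964, 1.039, 0.0]
force: [0.8, -0.4, 0.3]
grip_width: 0.748
```

```bash
python3 - <<'E'
from h import *
imaging.camera('top')
s=env.sense(); print(s['position'],s['dq'].round(3),s['joints'].round(2))
plan([((.4335,-.351,.12),down(-55)),((.4335,-.351,.011),down(-55))])
E
```

```text
[ 0.46214477 -0.23783281  0.15140374] [ 0.002 -0.004  0.008  0.001  0.003 -0.003  0.005] [-0.28  0.19  0.74  1.87 -0.14  1.13 -0.16]
[np.float64(0.193), np.float64(0.425), np.float64(0.125)] [np.float64(-0.002), np.float64(0.0), np.float64(0.572)]  rows>= 3
[np.float64(0.0), np.float64(0.0), np.float64(0.436)] [np.float64(0.0), np.float64(0.0), np.float64(-0.0)]  rows>= 3
```

Emit:
carry_out(
  targets=[
    [0.1,0.21,0.06,0,0,0.29,0.5],
    [0.193,0.425,0.125,0,0,0.57,0.5],
    [0.193,0.425,0.125,0,0,0.57,0.5],
    [0.193,0.425,0.125,0,0,0.57,0.5],
    [0.193,0.425,0.125,0,0,0.57,0.5],
    [0.193,0.425,0.125,0,0,0.57,0.5],
    [0.193,0.425,0.125,0,0,0.57,0.5],
    [0.193,0.425,0.125,0,0,0.57,0.5],
  ],
)

```text
t: 3.82
position: [0.4332, -0.3515, 0.1203]
eef_rot: [-2.786, 1.45, -0.001]
force: [0.0, 0.2, -0.4]
grip_width: 0.753
```

```bash
python3 - <<'E'
from h import *
n='scene';p,d=imaging.camera(n); cv2.imwrite('pics/scene1.png',cv2.resize(p[100:260,160:360,::-1],None,fx=4,fy=4)[:600])
print(env.sense()['position'])
plan([((.4335,-.351,.011),down(-55))])
E
```

```text
[ 0.43295818 -0.35178454  0.12033454]
[np.float64(-0.001), np.float64(-0.003), np.float64(0.437)] [np.float64(-0.002), np.float64(-0.0), np.float64(-0.001)]  rows>= 3
```

View pics/scene1.png

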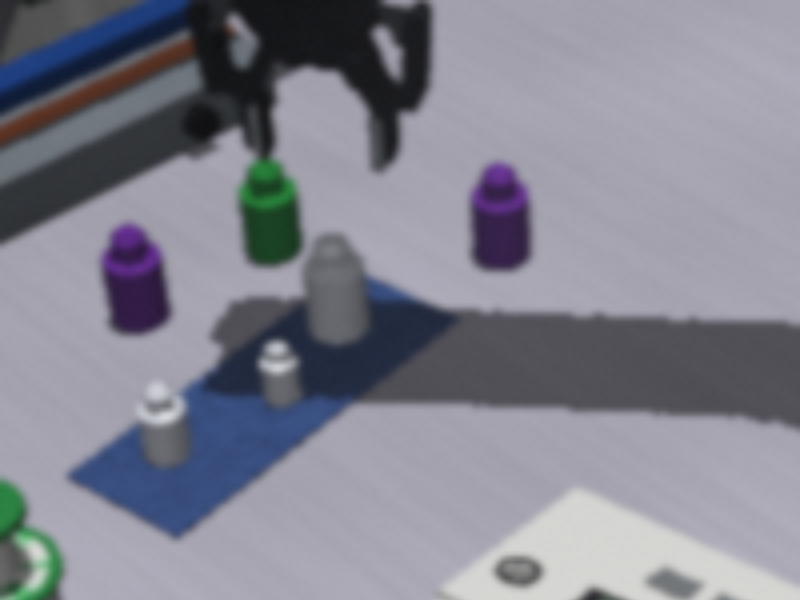

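The gripper is centred over the 500 g weight (crop (335,290)), and the green look-alike at (268,212) is clear of the fingers. Descending and gripping.

Emit:
carry_out(
  targets=[
    [0,0,0.06,0,0,0,0.5],
    [0,0,0.13,0,0,0,0.5],
    [0,0,0.2,0,0,0,0.5],
    [0,0,0.27,0,0,0,0.5],
    [0,0,0.34,0,0,0,0.5],
    [0,0,0.4,0,0,0,0.5],
    [0,0,0.437,0,0,0,0.5],
    [0,0,0.437,0,0,0,0.5],
    [0,0,0.437,0,0,0,0.5],
    [0,0,0.437,0,0,0,0.5],
  ],
)

```text
t: 4.7
position: [0.4325, -0.3534, 0.0117]
eef_rot: [-2.785, 1.454, -0.002]
force: [0.3, 0.5, 0.3]
grip_width: 0.749
```

Emit:
carry_out(
  targets=[
    [0,0,0,0,0,0,0],
    [0,0,0,0,0,0,-0.15],
    [0,0,0,0,0,0,-0.3],
    [0,0,0,0,0,0,-0.6],
    [0,0,0,0,0,0,-1],
    [0,0,0,0,0,0,-1],
    [0,0,0,0,0,0,-1],
    [0,0,0,0,0,0,-1],
    [0,0,0,0,0,0,-1],
    [0,0,0,0,0,0,-1],
  ],
  force=50,
)

```text
t: 5.53
position: [0.4324, -0.3536, 0.0118]
eef_rot: [-2.784, 1.455, -0.003]
force: [-1.0, 1.5, 6.0]
grip_width: 0.437
```

Emit:
carry_out(
  targets=[
    [0,0,-0.04,0,0,0,-1],
    [0,0,-0.1,0,0,0,-1],
    [0,0,-0.2,0,0,0,-1],
    [0,0,-0.32,0,0,0,-1],
    [0,0,-0.44,0,0,0,-1],
    [0,0,-0.56,0,0,0,-1],
    [0,0,-0.64,0,0,0,-1],
    [0,0,-0.68,0,0,0,-1],
    [0,0,-0.7,0,0,0,-1],
    [0,0,-0.7,0,0,0,-1],
    [0,0,-0.7,0,0,0,-1],
  ],
)

```text
t: 6.45
position: [0.4313, -0.3527, 0.1846]
eef_rot: [-2.784, 1.455, 0.003]
force: [-0.5, -0.2, -5.4]
grip_width: 0.431
```

```bash
python3 - <<'E'
from h import *
p,d=imaging.camera('top')
s=env.sense();print(s['t'],s['position'],s['eef_rot'],s['force'],s['grip_width']*85,s['joints'].round(2))
plan([((.49,-.20,.19),down(-50)),((.6,-.05,.19),down(-40)),((.6367,.0263,.16),down(-40)),((.6367,.0263,.094),down(-40))])
E
```

```text
6.5 [ 0.43115776 -0.35261431  0.18432025] [-2.78437973  1.45477189  0.00373225] [-0.11534848 -0.32058192 -4.8729131 ] 36.621435970959624 [-0.12  0.28  0.85  1.74 -0.22  1.22 -0.17]
[np.float64(-0.367), np.float64(-0.542), np.float64(-0.022)] [np.float64(0.002), np.float64(0.004), np.float64(-0.181)]  rows>= 4
[np.float64(-0.176), np.float64(-0.723), np.float64(-0.0)] [np.float64(-0.0), np.float64(0.0), np.float64(-0.349)]  rows>= 5
[np.float64(-0.084), np.float64(-0.328), np.float64(0.12)] [np.float64(-0.0), np.float64(0.0), np.float64(0.0)]  rows>= 3
[np.float64(-0.0), np.float64(0.0), np.float64(0.264)] [np.float64(-0.0), np.float64(0.0), np.float64(0.0)]  rows>= 2
```

Emit:
carry_out(
  targets=[
    [-0.06,-0.09,0,0,0,-0.03,-1],
    [-0.15,-0.22,0,0,0,-0.07,-1],
    [-0.24,-0.35,-0.01,0,0,-0.12,-1],
    [-0.32,-0.47,-0.02,0,0,-0.15,-1],
    [-0.367,-0.54,-0.02,0,0,-0.18,-1],
    [-0.367,-0.54,-0.02,0,0,-0.18,-1],
    [-0.367,-0.54,-0.02,0,0,-0.18,-1],
  ],
)

```text
t: 7.08
position: [0.4902, -0.1991, 0.1895]
eef_rot: [2.849, -1.323, -0.003]
force: [0.1, 0.0, -5.3]
grip_width: 0.437
```

Emit:
carry_out(
  targets=[
    [-0.03,-0.12,0,0,0,-0.06,-1],
    [-0.07,-0.28,0,0,0,-0.14,-1],
    [-0.11,-0.45,0,0,0,-0.22,-1],
    [-0.15,-0.6,0,0,0,-0.3,-1],
    [-0.176,-0.72,0,0,0,-0.35,-1],
    [-0.176,-0.72,0,0,0,-0.35,-1],
    [-0.176,-0.72,0,0,0,-0.35,-1],
  ],
)

```text
t: 7.67
position: [0.6, -0.0507, 0.1891]
eef_rot: [2.951, -1.071, -0.003]
force: [-0.3, -1.8, -5.0]
grip_width: 0.428
```

Emit:
carry_out(
  targets=[
    [-0.02,-0.08,0.03,0,0,0,-1],
    [-0.05,-0.18,0.06,0,0,0,-1],
    [-0.07,-0.27,0.1,0,0,0,-1],
    [-0.084,-0.328,0.12,0,0,0,-1],
    [-0.084,-0.328,0.12,0,0,0,-1],
    [-0.084,-0.328,0.12,0,0,0,-1],
    [-0.084,-0.328,0.12,0,0,0,-1],
  ],
)

```text
t: 8.25
position: [0.6362, 0.0224, 0.1609]
eef_rot: [2.949, -1.078, 0.0]
force: [0.8, -0.9, -5.1]
grip_width: 0.433
```

```bash
python3 - <<'E'
from h import *
for n in('scene',):
    p,d=imaging.camera(n); c=imaging.calibration(n); X=cloud(c,d)
    cv2.imwrite('pics/scene2.png',cv2.resize(p[150:350,180:400,::-1],None,fx=3,fy=3))
s=env.sense();print(s['t'],s['position'],s['eef_rot'],s['force'],s['grip_width']*85)
hsv=cv2.cvtColor(p,cv2.COLOR_RGB2HSV)
z0=s['position'][2]-.007
for a,b in((0,.02),(.02,.04)):
    m=(np.hypot(*(X[...,:2]-s['position'][:2]).transpose(2,0,1))<.03)&(X[...,2]>z0+a)&(X[...,2]<z0+b)&(p.min(2)>70)
    P=X[m]; print(len(P),P.min(0),P.max(0)) if len(P) else 0
plan([((.6367,.0263,.094),down(-40))])
E
```

```text
8.3 [0.63626636 0.02241955 0.16115404] [ 2.94983384e+00 -1.07833158e+00  7.93773456e-04] [ 0.02663669  0.52165377 -4.79558322] 36.739423636692834
199 [0.61856667 0.00861218 0.15424067] [0.66337243 0.04854827 0.17398262]
204 [0.62424777 0.00749629 0.1743272 ] [0.66380472 0.04810882 0.19397051]
[np.float64(-0.009), np.float64(-0.013), np.float64(0.269)] [np.float64(0.001), np.float64(-0.002), np.float64(-0.006)]  rows>= 2
```

View pics/scene2.png

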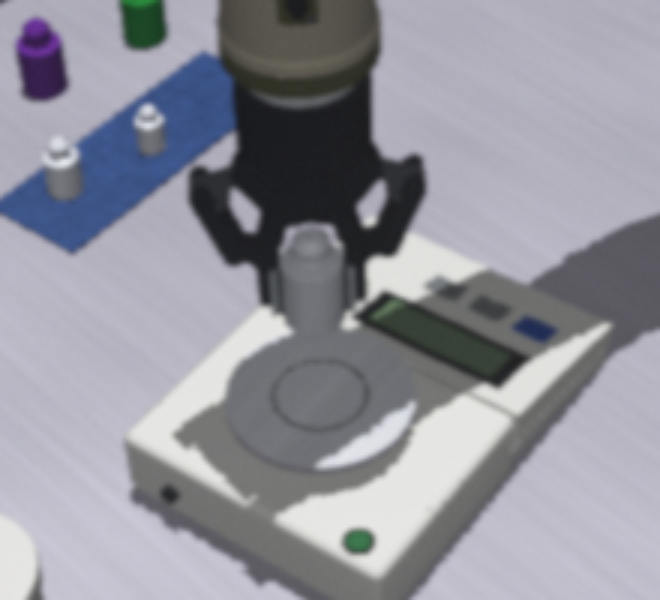

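The weight hangs upright in the gripper over the pan, with its underside at crop (315,333). I'll compute its offset from the TCP.

```bash
python3 - <<'E'
from h import *
c=imaging.calibration('scene'); s=env.sense(); t=s['position']
for z in(.145,.150,.154,.158): 
    e=t[:2]+.019*np.array([.73,.68]); print(z,proj(c,[*e,z]).round(1), 'axis',proj(c,[*t[:2],z+.03]).round(1))
p,d=imaging.camera('scene'); g=cv2.cvtColor(p,cv2.COLOR_RGB2GRAY)
for r in(232,238,244,250,254): print(r,g[r,264:306].tolist())
print('col285',g[244:272,285].tolist())
E
```

```text
0.145 [[282.7 264.9]] axis [[282.9 245.5]]
0.15 [[282.6 263. ]] axis [[282.8 243.4]]
0.154 [[282.5 261.4]] axis [[282.7 241.8]]
0.158 [[282.4 259.8]] axis [[282.6 240.1]]
232 [30, 32, 29, 32, 32, 32, 32, 35, 61, 109, 141, 140, 123, 113, 117, 122, 127, 132, 136, 138, 138, 133, 128, 119, 110, 102, 112, 134, 150, 134, 92, 49, 32, 32, 33, 33, 32, 33, 32, 32, 32, 31]
238 [105, 64, 39, 32, 34, 33, 35, 37, 55, 86, 107, 111, 113, 113, 116, 117, 118, 122, 124, 124, 123, 121, 118, 116, 116, 116, 114, 113, 112, 100, 78, 63, 61, 54, 43, 35, 41, 98, 173, 213, 224, 225]
244 [169, 135, 84, 43, 39, 58, 77, 82, 72, 66, 80, 93, 100, 103, 107, 112, 115, 115, 117, 117, 117, 118, 117, 116, 111, 109, 105, 101, 97, 85, 70, 66, 78, 81, 66, 43, 43, 98, 175, 214, 224, 225]
250 [180, 170, 133, 80, 51, 56, 75, 84, 77, 68, 78, 91, 98, 102, 107, 109, 112, 113, 114, 115, 115, 114, 114, 113, 111, 107, 104, 101, 96, 87, 71, 66, 77, 93, 110, 132, 147, 161, 164, 150, 115, 73]
254 [201, 216, 226, 229, 228, 221, 195, 162, 144, 127, 107, 98, 97, 102, 106, 110, 113, 114, 114, 114, 115, 115, 113, 112, 110, 106, 103, 100, 96, 92, 116, 163, 182, 165, 132, 99, 68, 45, 38, 48, 66, 87]
col285 [118, 116, 115, 115, 115, 116, 114, 115, 115, 114, 115, 115, 113, 113, 114, 113, 113, 110, 109, 112, 113, 114, 113, 113, 111, 106, 96, 104]
```

Emit:
carry_out(
  targets=[
    [0,-0.01,0.05,0,0,0,-1],
    [-0.01,-0.013,0.1,0,0,0,-1],
    [-0.01,-0.013,0.15,0,0,0,-1],
    [-0.01,-0.013,0.2,0,0,0,-1],
    [-0.01,-0.013,0.24,0,0,0,-1],
    [-0.01,-0.013,0.255,0,0,0,-1],
    [-0.01,-0.013,0.26,0,0,0,-1],
    [-0.01,-0.013,0.26,0,0,0,-1],
    [-0.01,-0.013,0.26,0,0,0,-1],
  ],
)

```text
t: 9.1
position: [0.6371, 0.0289, 0.0963]
eef_rot: [-2.952, 1.074, -0.001]
force: [0.3, -0.3, -4.4]
grip_width: 0.433
```

Emit:
carry_out(
  targets=[
    [0,0,0.004,0,0,0,-1],
    [0,0,0.006,0,0,0,-1],
    [0,0,0.008,0,0,0,-1],
    [0,0,0.008,0,0,0,-1],
  ],
)

```text
t: 9.43
position: [0.6368, 0.029, 0.094]
eef_rot: [-2.952, 1.074, -0.001]
force: [-0.4, -1.3, -3.8]
grip_width: 0.431
```

```bash
python3 - <<'E'
from h import *
s=env.sense();print(s['t'],s['position'],s['eef_rot'],s['force'],s['wrist_torque'])
E
```

```text
9.4333 [0.63679268 0.0290156  0.09398621] [-2.95192427e+00  1.07414681e+00 -5.04574281e-04] [-0.36959657 -1.33719294 -3.79718591] [ 0.01112553 -0.0422805   0.00784686]
```

Emit:
carry_out(
  targets=[
    [0,0,-0.006,0,0,0,-1],
    [0.007,0.008,-0.006,0,0,0,-1],
    [0.007,0.008,-0.002,0,0,0,-1],
    [0.007,0.008,0.002,0,0,0,-1],
    [0.007,0.008,0.004,0,0,0,-1],
    [0.007,0.008,0.004,0,0,0,-1],
  ],
)

```text
t: 9.93
position: [0.6369, 0.0258, 0.0939]
eef_rot: [-2.952, 1.075, -0.001]
force: [-3.7, -1.4, 6.2]
grip_width: 0.43
```

Emit:
carry_out(
  targets=[
    [0,0,0.002,0,0,0,-1],
    [0,0,0.004,0,0,0,-1],
    [0,0,0.004,0,0,0,-1],
  ],
)

```text
t: 10.18
position: [0.6369, 0.0258, 0.0939]
eef_rot: [-2.951, 1.075, -0.001]
force: [-9.2, -0.9, 14.6]
grip_width: 0.431
```

Emit:
carry_out(
  targets=[
    [0,0,-0.004,0,0,0,-1],
    [0,0,-0.0065,0,0,0,-1],
    [0,0,-0.0065,0,0,0,-1],
    [0,0,-0.0065,0,0,0,-1],
  ],
)

```text
t: 10.52
position: [0.6369, 0.0258, 0.0939]
eef_rot: [2.952, -1.075, 0.001]
force: [-3.4, -1.6, 4.9]
grip_width: 0.433
```

Emit:
carry_out(
  targets=[
    [0,0,0,0,0,0,-0.1],
    [0,0,0,0,0,0,0.05],
    [0,0,0,0,0,0,0.2],
    [0,0,0,0,0,0,0.4],
    [0,0,0,0,0,0,0.5],
    [0,0,0,0,0,0,0.5],
    [0,0,0,0,0,0,0.5],
    [0,0,0,0,0,0,0.5],
  ],
)

```text
t: 11.18
position: [0.6367, 0.0264, 0.0934]
eef_rot: [-2.952, 1.074, 0.0]
force: [0.1, 0.7, 0.4]
grip_width: 0.748
```

Emit:
carry_out(
  targets=[
    [0,0,-0.05,0,0,0,0.5],
    [0,0,-0.1,0,0,0,0.5],
    [0,0,-0.18,0,0,0,0.5],
    [0,0,-0.28,0,0,0,0.5],
    [0,0,-0.38,0,0,0,0.5],
    [0,0,-0.48,0,0,0,0.5],
    [0,0,-0.56,0,0,0,0.5],
    [0,0,-0.6,0,0,0,0.5],
    [0,0,-0.6,0,0,0,0.5],
    [0,0,-0.6,0,0,0,0.5],
  ],
)

```text
t: 12.02
position: [0.6368, 0.0263, 0.2436]
eef_rot: [-2.952, 1.074, -0.001]
force: [-0.1, -1.0, 0.1]
grip_width: 0.749
```

```bash
python3 - <<'E'
from h import *
p,d=imaging.camera('scene'); c=imaging.calibration('scene'); X=cloud(c,d)
cv2.imwrite('pics/scene3.png',cv2.resize(p[150:350,180:400,::-1],None,fx=3,fy=3))
m=(np.hypot(*(X[...,:2]-[.637,.026]).transpose(2,0,1))<.04)&(X[...,2]>.142)&(X[...,2]<.158)
P=X[m]; print(len(P),P.mean(0),cv2.minEnclosingCircle(P[:,:2].astype(np.float32)))
s=env.sense();print(s['t'],s['position'],s['eef_rot'],s['force'],s['joints'].round(2))
plan([((.55,.17,.25),down(-15)),((.47,.30,.24),down(12)),((.45,.319,.2),down(40)),((.45,.319,.2),down(68)),((.45,.319,.2),down(92))])
E
```

```text
112 [0.63929051 0.03021166 0.14844356] ((0.6384207010269165, 0.02894500456750393), 0.011889410205185413)
12.0667 [0.63629787 0.0263771  0.24252038] [ 2.95190985e+00 -1.07416230e+00 -1.64944827e-03] [-0.01176977  0.34619339 -1.39695854] [-0.57  0.39  0.62  1.44 -0.23  1.38 -0.65]
[np.float64(-0.634), np.float64(-0.218), np.float64(-0.03)] [np.float64(0.001), np.float64(0.002), np.float64(-0.872)]  rows>= 5
[np.float64(-0.443), np.float64(-0.419), np.float64(0.041)] [np.float64(-0.0), np.float64(-0.0), np.float64(-0.943)]  rows>= 4
[np.float64(-0.063), np.float64(-0.092), np.float64(0.16)] [np.float64(-0.0), np.float64(-0.0), np.float64(-0.977)]  rows>= 4
[np.float64(0.0), np.float64(0.001), np.float64(-0.0)] [np.float64(-0.0), np.float64(-0.0), np.float64(-0.978)]  rows>= 4
[np.float64(0.0), np.float64(-0.0), np.float64(-0.0)] [np.float64(0.0), np.float64(-0.0), np.float64(-0.837)]  rows>= 4
```

View pics/scene3.png

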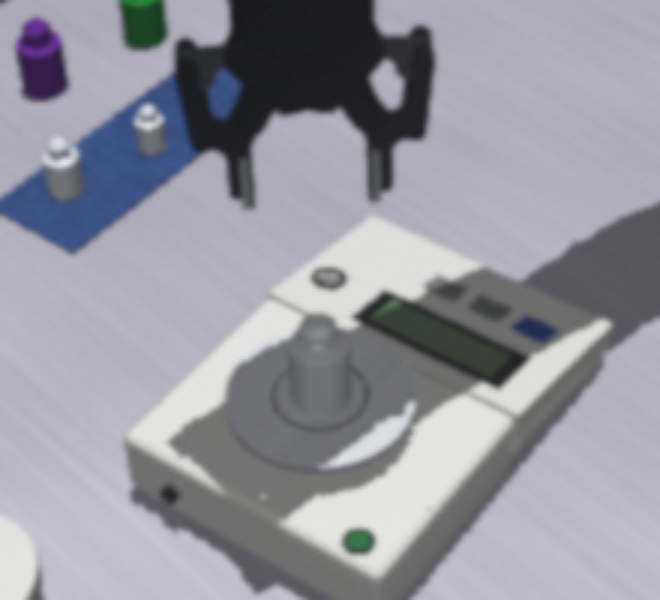

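The weight stands upright and alone, centred in the dark circle (crop (320,375)), and the hole bezel at (328,278) is clear. On to the stylus.

Emit:
carry_out(
  targets=[
    [-0.12,-0.04,-0.01,0,0,-0.17,0.5],
    [-0.25,-0.08,-0.01,0,0,-0.35,0.5],
    [-0.38,-0.13,-0.02,0,0,-0.52,0.4],
    [-0.5,-0.17,-0.03,0,0,-0.7,0.3],
    [-0.634,-0.218,-0.03,0,0,-0.872,0.2],
    [-0.634,-0.218,-0.03,0,0,-0.872,0.2],
    [-0.634,-0.218,-0.03,0,0,-0.872,0.2],
    [-0.634,-0.218,-0.03,0,0,-0.872,0.2],
  ],
)

```text
t: 12.73
position: [0.55, 0.1693, 0.2499]
eef_rot: [3.113, -0.412, -0.002]
force: [0.0, -0.4, 0.7]
grip_width: 0.605
```

Emit:
carry_out(
  targets=[
    [-0.11,-0.1,0.01,0,0,-0.23,0.2],
    [-0.22,-0.2,0.02,0,0,-0.46,0.2],
    [-0.33,-0.31,0.03,0,0,-0.7,0.2],
    [-0.443,-0.419,0.041,0,0,-0.943,0.2],
    [-0.443,-0.419,0.041,0,0,-0.943,0.2],
    [-0.443,-0.419,0.041,0,0,-0.943,0.2],
  ],
)

```text
t: 13.23
position: [0.4698, 0.3006, 0.2397]
eef_rot: [3.123, 0.331, -0.002]
force: [0.7, -0.2, 0.5]
grip_width: 0.599
```

Emit:
carry_out(
  targets=[
    [-0.02,-0.03,0.03,0,0,-0.24,0.1],
    [-0.03,-0.05,0.06,0,0,-0.48,0.1],
    [-0.05,-0.07,0.08,0,0,-0.7,0.1],
    [-0.063,-0.092,0.1,0,0,-0.97,0.1],
    [-0.063,-0.092,0.1,0,0,-0.97,0.1],
    [-0.063,-0.092,0.1,0,0,-0.97,0.1],
  ],
)

```text
t: 13.73
position: [0.4514, 0.3172, 0.2154]
eef_rot: [2.957, 1.059, -0.001]
force: [-0.6, -0.2, -0.0]
grip_width: 0.549
```

Emit:
carry_out(
  targets=[
    [0,0,0,0,0,-0.2,0.1],
    [0,0,0,0,0,-0.4,0.1],
    [0,0,0,0,0,-0.6,0.1],
    [0,0,0,0,0,-0.8,0.1],
    [0,0,0,0,0,-0.8,0.1],
    [0,0,0,0,0,-0.8,0.1],
  ],
)

```text
t: 14.23
position: [0.4513, 0.318, 0.2159]
eef_rot: [2.689, 1.624, 0.001]
force: [0.7, -0.9, 0.1]
grip_width: 0.549
```

```bash
python3 - <<'E'
from h import *
P=[]
for n in('scene','top'):
    p,d=imaging.camera(n); c=imaging.calibration(n); X=cloud(c,d); hsv=cv2.cvtColor(p,cv2.COLOR_RGB2HSV)
    if n=='scene': cv2.imwrite('pics/scene4.png',cv2.resize(p[230:420,370:550,::-1],None,fx=3,fy=3))
    m=(cv2.inRange(hsv,(18,120,40),(32,255,255))>0)&(np.hypot(*(X[...,:2]-[.45,.319]).transpose(2,0,1))<.02)
    Q=X[m&(X[...,2]>.135)]; print(n,m.sum(),len(Q),Q.mean(0) if len(Q) else '')
s=env.sense();print(s['t'],s['position'],s['eef_rot'],s['force'],s['joints'].round(2),s['grip_width']*85)
plan([((.450,.319,.170),down(62)),((.450,.319,.086),down(62))])
E
```

```text
scene 242 40 [0.45160753 0.32039647 0.13903861]
top 36 4 [0.45262315 0.31341385 0.14102444]
14.3333 [0.45086059 0.31842206 0.21584657] [2.68767138e+00 1.62644725e+00 4.34357026e-04] [-0.48657775 -0.75749873  0.52721539] [-0.91  0.18  0.24  1.69 -0.04  1.28  0.43] 46.55186213041634
[np.float64(0.0), np.float64(-0.004), np.float64(0.183)] [np.float64(0.0), np.float64(-0.0), np.float64(0.013)]  rows>= 2
[np.float64(0.0), np.float64(-0.0), np.float64(0.336)] [np.float64(0.0), np.float64(-0.0), np.float64(-0.0)]  rows>= 3
```

View pics/scene4.png

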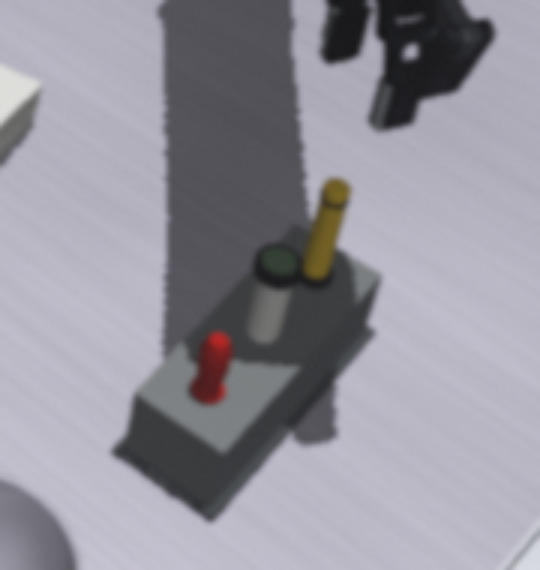

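The jaws straddle the yellow handle (crop (325,230)), and the thermometer and cake tester are clear. Descending to grip.

Emit:
carry_out(
  targets=[
    [0,-0.004,0.06,0,0,0,0.1],
    [0,-0.004,0.12,0,0,0,0.1],
    [0,-0.004,0.18,0,0,0,0.1],
    [0,-0.004,0.24,0,0,0,0.1],
    [0,-0.004,0.3,0,0,0,0.1],
    [0,-0.004,0.36,0,0,0,0.1],
    [0,-0.004,0.42,0,0,0,0.1],
    [0,-0.004,0.48,0,0,0,0.1],
    [0,-0.004,0.52,0,0,0,0.1],
    [0,-0.004,0.52,0,0,0,0.1],
    [0,-0.004,0.52,0,0,0,0.1],
  ],
)

```text
t: 15.25
position: [0.4494, 0.3193, 0.0857]
eef_rot: [2.684, 1.632, -0.001]
force: [0.1, 0.9, 0.8]
grip_width: 0.551
```

Emit:
carry_out(
  targets=[
    [0,0,0,0,0,0,-0.2],
    [0,0,0,0,0,0,-0.4],
    [0,0,0,0,0,0,-0.6],
    [0,0,0,0,0,0,-0.8],
    [0,0,0,0,0,0,-1],
    [0,0,0,0,0,0,-1],
    [0,0,0,0,0,0,-1],
    [0,0,0,0,0,0,-1],
    [0,0,0,0,0,0,-1],
    [0,0,0,0,0,0,-1],
  ],
  force=60,
)

```text
t: 16.08
position: [0.4498, 0.3199, 0.0866]
eef_rot: [-2.682, -1.634, -0.002]
force: [-0.7, -1.2, 6.6]
grip_width: 0.167
```

Emit:
carry_out(
  targets=[
    [0,0,-0.03,0,0,0,-1],
    [0,0,-0.07,0,0,0,-1],
    [0,0,-0.12,0,0,0,-1],
    [0,0,-0.18,0,0,0,-1],
    [0,0,-0.25,0,0,0,-1],
    [0,0,-0.33,0,0,0,-1],
    [0,0,-0.42,0,0,0,-1],
    [0,0,-0.5,0,0,0,-1],
    [0,0,-0.56,0,0,0,-1],
    [0,0,-0.56,0,0,0,-1],
    [0,0,-0.56,0,0,0,-1],
    [0,0,-0.56,0,0,0,-1],
  ],
)

```text
t: 17.08
position: [0.4491, 0.3192, 0.2251]
eef_rot: [2.683, 1.635, -0.001]
force: [-0.1, -0.8, 0.6]
grip_width: 0.17
```

```bash
python3 - <<'E'
from h import *
s=env.sense();print(s['t'],s['position'],s['eef_rot'],s['force'],s['grip_width']*85,s['joints'].round(2))
p,d=imaging.camera('scene'); cv2.imwrite('pics/scene5.png',cv2.resize(p[180:420,370:550,::-1],None,fx=2.5,fy=2.5))
# hole axis and target tool frames
y=np.radians(11.3); n=np.array([-np.sin(.16)*np.cos(y),-np.sin(.16)*np.sin(y),np.cos(.16)])
def tilt(psi):
    z=-n; x=np.array([np.cos(np.radians(psi)),np.sin(np.radians(psi)),0]); x-=z*(x@z); x/=np.linalg.norm(x); return np.c_[x,np.cross(z,x),z]
H=np.array([.539,-.0725,.053]); L=s['position'][2]  # tip-to-TCP along the axis about 0.075
print('n',n)
plan([((.47,.17,.21),down(45)),((.5,-.0,.2),tilt(25)),(H+n*(.075+.03),tilt(10))])
E
```

```text
17.0833 [0.44905214 0.31919804 0.22510299] [ 2.68275315e+00  1.63460554e+00 -1.30133347e-03] [-0.1097217  -0.84901462  0.63325129] 14.429247212870624 [-0.91  0.17  0.24  1.68 -0.04  1.3   0.43]
n [-0.15622977 -0.03121779  0.98722728]
[np.float64(-0.491), np.float64(0.348), np.float64(0.059)] [np.float64(-0.001), np.float64(0.003), np.float64(0.618)]  rows>= 4
[np.float64(-0.396), np.float64(0.566), np.float64(0.041)] [np.float64(-0.129), np.float64(0.294), np.float64(0.691)]  rows>= 5
[np.float64(-0.074), np.float64(0.306), np.float64(0.175)] [np.float64(-0.0), np.float64(0.0), np.float64(0.53)]  rows>= 3
```

View pics/scene5.png

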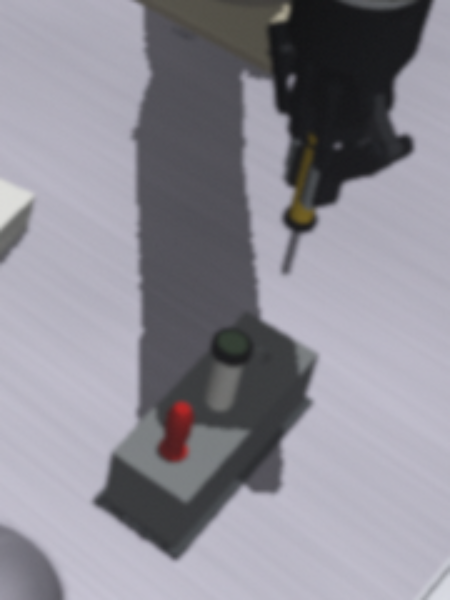

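The stylus is gripped upright, with its collar at (300,217) and pin tip at (287,272), and its neighbours are undisturbed. Moving towards the hole.

Emit:
carry_out(
  targets=[
    [-0.08,0.06,0.01,0,0,0.1,-1],
    [-0.18,0.13,0.02,0,0,0.23,-1],
    [-0.28,0.2,0.03,0,0,0.36,-1],
    [-0.38,0.27,0.05,0,0,0.48,-1],
    [-0.45,0.32,0.06,0,0,0.57,-1],
    [-0.491,0.348,0.06,0,0,0.618,-1],
    [-0.491,0.348,0.06,0,0,0.618,-1],
  ],
)

```text
t: 17.72
position: [0.4708, 0.168, 0.2104]
eef_rot: [2.905, 1.196, -0.001]
force: [0.8, -0.4, 0.0]
grip_width: 0.166
```

Emit:
carry_out(
  targets=[
    [-0.06,0.08,0.01,-0.02,0.04,0.1,-1],
    [-0.13,0.19,0.01,-0.04,0.1,0.23,-1],
    [-0.2,0.29,0.02,-0.065,0.15,0.35,-1],
    [-0.27,0.39,0.03,-0.09,0.2,0.47,-1],
    [-0.34,0.48,0.035,-0.11,0.25,0.59,-1],
    [-0.396,0.566,0.041,-0.129,0.294,0.691,-1],
    [-0.396,0.566,0.041,-0.129,0.294,0.691,-1],
    [-0.396,0.566,0.041,-0.129,0.294,0.691,-1],
  ],
)

```text
t: 18.38
position: [0.5008, 0.001, 0.2007]
eef_rot: [3.053, 0.683, 0.251]
force: [-0.4, 0.6, -0.4]
grip_width: 0.171
```

Emit:
carry_out(
  targets=[
    [-0.01,0.06,0.03,0,0,0.1,-1],
    [-0.03,0.14,0.07,0,0,0.23,-1],
    [-0.05,0.21,0.1,0,0,0.35,-1],
    [-0.06,0.27,0.13,0,0,0.47,-1],
    [-0.074,0.306,0.15,0,0,0.53,-1],
    [-0.074,0.306,0.15,0,0,0.53,-1],
    [-0.074,0.306,0.15,0,0,0.53,-1],
  ],
)

```text
t: 18.97
position: [0.522, -0.0751, 0.163]
eef_rot: [-3.102, -0.273, -0.246]
force: [0.5, 0.4, 1.0]
grip_width: 0.169
```

```bash
cat >> h.py <<'E'
_y=np.radians(11.3); n=np.array([-np.sin(.16)*np.cos(_y),-np.sin(.16)*np.sin(_y),np.cos(.16)])
def tilt(psi):
    z=-n; x=np.array([np.cos(np.radians(psi)),np.sin(np.radians(psi)),0]); x-=z*(x@z); x/=np.linalg.norm(x); return np.c_[x,np.cross(z,x),z]
H=np.array([.539,-.0725,.053])
E
python3 - <<'E'
from h import *
s=env.sense(); t=s['position'];Rm=R.from_rotvec(s['eef_rot']).as_matrix()
tip=t+Rm[:,2]*.0765; print(s['t'],t,'tip',tip,'dist',(tip-H)@n,'lat',Rm.T@(H-tip),'axis',Rm[:,2],-n, s['force'])
ims=[]
for k in('scene','top'):
    p,d=imaging.camera(k); c=imaging.calibration(k); a=proj(c,[tip,tip+n*.05,H])
    print(k,a.round(1).tolist()); u,v=a[0].astype(int); u=min(max(u,40),599);v=min(max(v,50),429)
    ims.append(cv2.resize(p[v-50:v+50,u-40:u+40,::-1],None,fx=5,fy=5)); print('origin',u-40,v-50)
cv2.imwrite('pics/tip.png',cv2.convertScaleAbs(np.hstack(ims),alpha=1.5))
plan([(H+n*(.0765+.012),tilt(10))])
E
```

```text
18.9667 [ 0.52203139 -0.07512539  0.16303723] tip [ 0.53387038 -0.07273912  0.08749655] dist 0.034864802559525294 lat [-0.00041538  0.00078916  0.03486527] axis [ 0.15475799  0.03119299 -0.98745985] [ 0.15622977  0.03121779 -0.98722728] [0.48537247 0.41398968 0.98516681]
scene [[290.1, 229.1], [291.7, 208.6], [289.0, 242.7]]
origin 250 179
top [[324.9, 241.5], [326.4, 242.0], [324.3, 241.3]]
origin 284 191
[np.float64(-0.004), np.float64(0.006), np.float64(0.094)] [np.float64(-0.002), np.float64(0.0), np.float64(0.005)]  rows>= 1
```

View pics/tip.png

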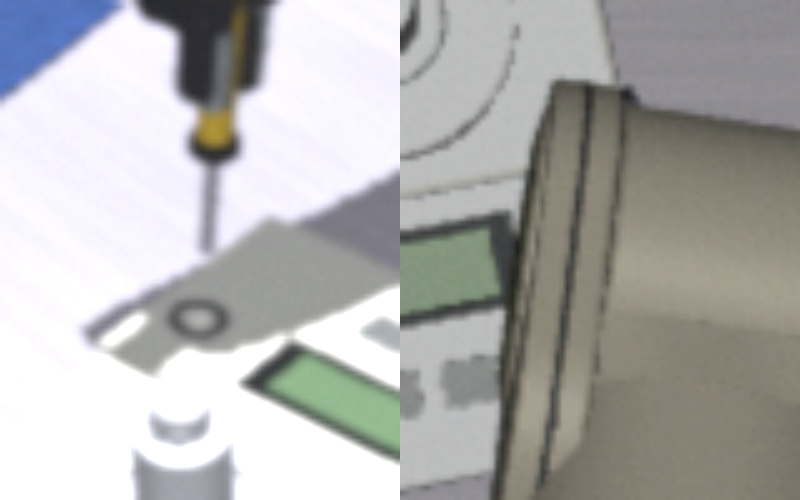

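The pin tip is at scene (291.4,228.6), about 1 px from prediction. The bezel centre is at (289.6,242.8). The pin is aligned with the hole's axis, so I'm applying about 1 mm of correction and going closer.

Emit:
carry_out(
  targets=[
    [-0.002,0.008,0.03,0,0,0,-1],
    [-0.002,0.008,0.06,0,0,0,-1],
    [-0.002,0.008,0.09,0,0,0,-1],
    [-0.002,0.008,0.11,0,0,0,-1],
    [-0.002,0.008,0.12,0,0,0,-1],
    [-0.002,0.008,0.12,0,0,0,-1],
    [-0.002,0.008,0.12,0,0,0,-1],
  ],
)

```text
t: 19.65
position: [0.5266, -0.0766, 0.1336]
eef_rot: [-3.102, -0.271, -0.247]
force: [0.1, -0.2, 0.0]
grip_width: 0.169
```

```bash
python3 - <<'E'
from h import *
s=env.sense(); t=s['position'];Rm=R.from_rotvec(s['eef_rot']).as_matrix()
tip=t+Rm[:,2]*.0765; print(s['t'],t,'tip',tip,'dist',(tip-H)@n,'lat',Rm.T@(H-tip),'axis',Rm[:,2],-n,s['force'])
p,d=imaging.camera('scene'); c=imaging.calibration('scene'); a=proj(c,[tip,tip+n*.05,H]); print(a.round(1).tolist())
cv2.imwrite('pics/tip2.png',cv2.convertScaleAbs(cv2.resize(p[195:255,260:320,::-1],None,fx=8,fy=8,interpolation=cv2.INTER_CUBIC),alpha=1.5))
E
```

```text
19.65 [ 0.52663874 -0.07663262  0.13359957] tip [ 0.53854404 -0.07423706  0.05806961] dist 0.005130316147227294 lat [-6.44100821e-05 -1.61188884e-03  5.13067716e-03] axis [ 0.15562486  0.03131451 -0.98731976] [ 0.15622977  0.03121779 -0.98722728] [ 0.13136279 -0.23433047  0.02308983]
[[288.5, 240.4], [289.9, 220.4], [289.0, 242.7]]
```

View pics/tip2.png

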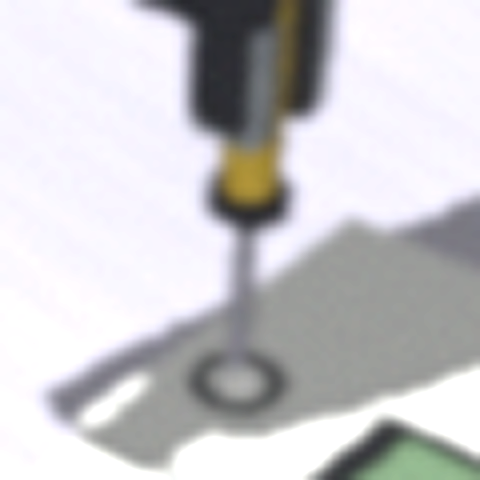

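The tip is at (289.75,240.25), about 5 mm above the hole (289.6,242.75), and in line with it. Inserting with the force watched.

Emit:
carry_out(
  targets=[
    [0,-0.002,0.01,0,0,0,-1],
    [0,-0.002,0.02,0,0,0,-1],
    [0,-0.002,0.03,0,0,0,-1],
    [0,-0.002,0.04,0,0,0,-1],
    [0,-0.002,0.048,0,0,0,-1],
    [0,-0.002,0.052,0,0,0,-1],
    [0,-0.002,0.052,0,0,0,-1],
    [0,-0.002,0.052,0,0,0,-1],
  ],
)

```text
t: 20.37
position: [0.5286, -0.0757, 0.1209]
eef_rot: [-3.102, -0.271, -0.248]
force: [-0.5, 1.1, 0.1]
grip_width: 0.175
```

Emit:
carry_out(
  targets=[
    [0,0,0.004,0,0,0,-1],
    [0,0,0.008,0,0,0,-1],
    [0,0,0.012,0,0,0,-1],
    [0,0,0.016,0,0,0,-1],
    [0,0,0.016,0,0,0,-1],
    [0,0,0.016,0,0,0,-1],
  ],
)

```text
t: 20.87
position: [0.5294, -0.0756, 0.1171]
eef_rot: [-3.102, -0.271, -0.248]
force: [-0.9, -0.2, 2.1]
grip_width: 0.174
```

```bash
python3 - <<'E'
from h import *
s=env.sense(); t=s['position'];Rm=R.from_rotvec(s['eef_rot']).as_matrix()
tip=t+Rm[:,2]*.0765; print(s['t'],t,'dist',(tip-H)@n,'lat',Rm.T@(H-tip),'F tool',Rm.T@s['force'])
E
```

```text
20.8667 [ 0.52938261 -0.07558886  0.11706834] dist -0.011651032523197902 lat [-0.00032713 -0.0011175  -0.0116507 ] F tool [-0.57485086  0.06145388 -2.25202607]
```

The pin is inside the hole and on the cap: 2.25 N at 11.7 mm depth, which fits the spring. Pressing to the stop.

Emit:
carry_out(
  targets=[
    [0,0,0.004,0,0,0,-1],
    [0,0,0.008,0,0,0,-1],
    [0,0,0.012,0,0,0,-1],
    [0,0,0.014,0,0,0,-1],
    [0,0,0.016,0,0,0,-1],
    [0,0,0.018,0,0,0,-1],
    [0,0,0.018,0,0,0,-1],
    [0,0,0.018,0,0,0,-1],
  ],
)

```text
t: 21.53
position: [0.5304, -0.0756, 0.1134]
eef_rot: [-3.102, -0.27, -0.249]
force: [-5.6, -0.7, 14.3]
grip_width: 0.169
```

```bash
python3 - <<'E'
from h import *
s=env.sense(); t=s['position'];Rm=R.from_rotvec(s['eef_rot']).as_matrix()
tip=t+Rm[:,2]*.0765; print(s['t'],t,'dist',(tip-H)@n,'lat',Rm.T@(H-tip),'F tool',Rm.T@s['force'],s['grip_width'])
E
```

```text
21.5333 [ 0.53038835 -0.07563816  0.11341964] dist -0.015408692160113785 lat [-0.00075974 -0.00134362 -0.0154086 ] F tool [ -3.30955354  -0.32559512 -15.01454623] 0.168668520376533
```

It's on the stop, with 15 N at 15.4 mm depth. I'll ease off slightly, hold, and check the scene.

Emit:
carry_out(
  targets=[
    [0,0,-0.002,0,0,0,-1],
    [0,0,-0.002,0,0,0,-1],
    [0,0,-0.002,0,0,0,-1],
    [0,0,-0.002,0,0,0,-1],
    [0,0,-0.002,0,0,0,-1],
    [0,0,-0.002,0,0,0,-1],
  ],
)

```text
t: 22.03
position: [0.5302, -0.0755, 0.1136]
eef_rot: [-3.102, -0.271, -0.249]
force: [-3.2, -0.4, 10.1]
grip_width: 0.168
```

```bash
python3 - <<'E'
from h import *
p,d=imaging.camera('scene'); c=imaging.calibration('scene'); X=cloud(c,d)
m=(np.hypot(*(X[...,:2]-[.637,.026]).transpose(2,0,1))<.03)&(X[...,2]>.142)&(X[...,2]<.158); P=X[m]; print(len(P),cv2.minEnclosingCircle(P[:,:2].astype(np.float32)),P[:,2].mean())
cv2.imwrite('pics/final.png',p[:,:,::-1])
s=env.sense(); t=s['position'];Rm=R.from_rotvec(s['eef_rot']).as_matrix()
tip=t+Rm[:,2]*.0765; print(s['t'],t,'dist',(tip-H)@n,'F tool',Rm.T@s['force'],s['grip_width'])
E
```

```text
113 ((0.6369880437850952, 0.02831769920885563), 0.012810882180929184) 0.14846493075961095
22.0833 [ 0.53024085 -0.07553594  0.11360609] dist -0.015204776625407961 F tool [ -2.11545756  -0.31638222 -10.07464893] 0.17056408470236858
```

View pics/final.png

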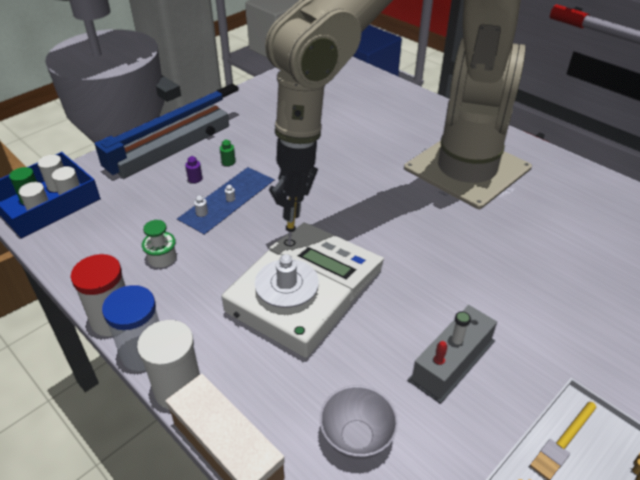

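The weight stands alone on the pan at (287,272). The stylus pin is in the hole at (290,240), and the bystanders are where they were. Handing in.

```bash
python3 -c "
from h import *
print(workorder.finish_job())"
```

```text
the job is handed in; nothing more can be done
None
```

I set the 500 g weight on the pan and let go of it. I then took the yellow stylus from the stand and pressed the recessed button through the hole. The job was handed in at about 22 s, still gripping the stylus and holding the button down.

**Weight:** the last check showed it upright and alone, about 2 mm from the pan's centre. That is about the limit of the camera calibration. It touched down with up to about 15 N before I eased off and released, a bit firmer than I intended.

**Button:** the pin tip was about 15.2 mm below the hole's mouth with about 10 N along its axis. Full travel is 15 mm and the button is fully down at 4.9 N, so I take it as fully pressed. I had no direct reading of the button itself. I pressed to 15 N first, then eased back.

**Small disagreement:** the arm's reading put the pin 1 to 1.5 mm off the hole's centre, while the scene camera showed it centred. The hole leaves 4 mm each way, and nothing resisted on the way in.

**Rest of the scene:** the final picture shows no bystander moved. The second purple look-alike is hidden behind the arm there, so I couldn't check that one.

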